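# Change over the open sweetener tube on the tea table

## Robot

A 7-joint arm with a two-finger parallel gripper is mounted at the origin on the work surface. World frame = base frame: x ahead of the robot, y to its left, z up, the work surface at z = 0. Lengths are in m, angles in rad, forces in N, time in s.
With the tool pointing down it reaches from about 0.375 to 0.925 m from the base axis. Payload 3.1 kg.
Tool frame: the origin (TCP) lies between the finger pads; the fingertips stand 19 mm ahead of it and the grasp point (between the pads) is the TCP; z points along the fingers, y is the direction in which the jaws open and shut (so a half turn about z gives the same grasp; the last joint's range is limited). The gripper opens to 85 mm and grips with 20 to 120 N. Pads are 22 mm wide; open, the fingers measure 114 mm over their backs; the gripper's body (76 mm by 85 mm) begins 54 mm behind the grasp point. The pads swing forward as they close: fully open they stand 13 mm farther back than shut.
Start: joints at [-1.213, 0.383, 0.044, 1.598, -0.018, 1.161, -0.05], TCP at [0.286, 0.584, 0.25] pointing down, gripper open.
Joint ranges: [-2.61, 2.61], [-0.41, 2.15], [-1.48, 1.57], [0, 2.5], [-1.57, 4.71], [0.05, 1.97], [-2.85, 2.85]. Speed limits (rad/s): [2.79, 2.79, 3.14, 3.14, 3.14, 3.14, 3.14].

## Interface

Orientations are given as a unit quaternion [x, y, z, w].
In Python, from bench import move_ptp, movel, move_j, move_gripper, pause, inverse_kinematics, read_camera, camera_params, MotionError, sign_off, look_for, tip_of, read_time_s, read_qpos, read_joint_vel, read_effort, read_eef_pos, read_tcp_rot, read_ft_force, read_ft_torque, read_finger_gap gives the robot as it stands. Calls block until the motion is done:
- move_ptp(position, orientation): joint-space move of the TCP to a pose.
- movel(position, orientation=None, speed=0.15): straight line of the TCP; orientation=None keeps the orientation; speed is the mean speed in m/s.
- move_j(angles): joint-space move.
- move_gripper(opening, effort=None): finger opening in m; effort is the grip in N (None keeps the last); returns when the fingers have stopped.
- pause(seconds).
- inverse_kinematics(position, orientation): joint angles nearest the present ones, or None.
- read_camera(name): name is "scene" or "top" or "wrist"; returns the picture (480x640x3 uint8, red, green, blue); there is no depth.
- camera_params(name): a dict with "K" (3x3 intrinsics, pixels), "camera_from_world" (4x4, takes a point from world to camera coordinates). Camera axes: x right, y down, z forward; pixel columns grow to the right and rows downward; lengths in m; the calibration is good to about 2 mm. A picture is of the moment at which its call begins: read the wrist's pose just before it. camera_params takes no time and is no camera call; for the wrist camera it gives the pose at the moment of the call.
A pose or a line that the arm cannot do raises MotionError and nothing moves.
- sign_off(): hands the job in, once; it reports no verdict.
Trained networks look in the newest picture that a camera, given by its name, has taken for a name from the list of things; names that differ only in an ending like _2 or _b are one class to them, and where a whole thing is asked for, a point or a joint stands for the part that bears it (a point fixed in the world has none). Each returns a list of dicts, best first, with "confidence" (0 to 1); they miss things now and then, are a little off and sometimes report something else, mostly with a low value. They report only what shows in the picture. A call takes as long as a camera call.
- look_for(camera, name): "at" ([column, row] in pixels, amid what is visible of it).
- tip_of(camera, name): "at" ([column, row] in pixels: a listed point, or the origin of a listed thing).
Readings, each from a call of its own:
- read_time_s(): time.
- read_qpos(): joint angles.
- read_joint_vel(): joint speeds.
- read_effort(): joint torques, N m.
- read_eef_pos(): TCP position.
- read_tcp_rot(): TCP orientation.
- read_ft_force(): force on the tool from outside, world axes, zero at the start.
- read_ft_torque(): the same for the moment, N m.
- read_finger_gap(): finger opening in m.
Only numpy, scipy, OpenCV 4.12 (cv2) and the standard library are available. Lean on these libraries where they do the work, as an engineer would, in place of code of your own. Each camera call takes 0.05 s, during which the arm holds its last target.

## Task

In the black caddy on the meeting table stand three sweetener tubes with hinged flip caps. The red one has been left open: press its cap fully shut, and flick the blue cap open so that it is left standing about upright for the guests. Leave the yellow cap just as you find it.

Things in the scene. Friction and masses are not known exactly. Their poses are not given: they have to be found in the camera images.
- caddy: Fixed black and brown caddy, 300 mm long (y), 100 deep (x), 60 high; origin at the centre of its underside. Three white tubes, 36 mm across with a colour band like their cap's, are clipped firmly in a row along y, 95 mm apart, in any order; rims 112 mm above the table, every tab on the robot's side (-x), every hinge on the far side.
- red_tab (a point): Centre of the thumb tab of the red flip cap. Tab: 14 mm wide (y), 7 thick (z), sticking out 30 mm past the round cap (39 across, 8 thick); the point is 14 mm from its free end, 18 mm clear of the tube. Axes turn with the cap: x from tab to hinge, y along the level hinge, z out of the cap's outer face (up when shut). Hinge line at x = +56 mm, z = -4.5 mm, at the rim's far side.
- red_cap (a joint): Angle of the red cap (rad): 0 shut flat on its tube, 1.57 upright, stop at 1.92 leaning back; opening lifts the tab up and away from the robot. Stiff hinge (about 0.6 N at the tab), stays where it is left; no catch, no spring. Starts between 1.3 and 1.75.
- blue_tab (a point): Centre of the thumb tab of the blue flip cap. Tab: 14 mm wide (y), 7 thick (z), sticking out 30 mm past the round cap (39 across, 8 thick); the point is 14 mm from its free end, 18 mm clear of the tube. Axes turn with the cap: x from tab to hinge, y along the level hinge, z out of the cap's outer face (up when shut). Hinge line at x = +56 mm, z = -4.5 mm, at the rim's far side.
- blue_cap (a joint): Angle of the blue cap (rad): 0 shut flat on its tube, 1.57 upright, stop at 1.92 leaning back; opening lifts the tab up and away from the robot. Stiff hinge (about 0.6 N at the tab), stays where it is left; no catch, no spring. Starts shut.
- yellow_tab (a point): Thumb tab of the yellow flip cap: same make, point and axes as the red and blue ones. It starts at any angle from shut to upright, and is to stay there.

How it is judged:
By the outcome, as a careful person would: the job done as asked, in the order asked, and still so for the second after the job is handed in, with the robot touching nothing.
It also fails if it takes over 43 s, if anything falls off the work surface, if the arm or the gripper's body presses on something with over 40 N, if the wrist force passes 120 N, or if a joint passes its speed limit or range.

## Working session

There is one attempt and no reset: what is moved stays moved. The work goes in short steps, each a Python script; the robot and the scene stay as the last script left them, time stands still between calls to the robot, and variables do not carry over. Pictures are saved under pics/ and viewed, and the job is handed in when it is done.

```bash
mkdir -p pics; ls; python3 - <<'E'
from bench import *
import cv2,numpy as np
print(read_time_s(),read_eef_pos(),read_tcp_rot(),read_finger_gap())
for c in ["scene","top","wrist"]:
    im=read_camera(c); cv2.imwrite(f"pics/{c}0.png",im[:,:,::-1])
    p=camera_params(c); print(c,np.round(p["K"],1).tolist(),np.round(p["camera_from_world"],3).tolist())
    for n in ["caddy","red_tab","blue_tab","yellow_tab"]:
        print(n,[(np.round(d["at"],1).tolist(),round(d["confidence"],2)) for d in tip_of(c,n)[:2]])
print(read_time_s())
E
```

```text
pics
0.0 [0.28572058 0.58281375 0.24886535] [ 2.25908083e-01  9.74147712e-01 -1.30866018e-03 -2.47167404e-04] 0.08497281470092471
scene [[606.1, 0.0, 322.1], [0.0, 606.1, 236.3], [0.0, 0.0, 1.0]] [[-0.276, 0.961, -0.014, 0.125], [0.627, 0.169, -0.76, -0.304], [-0.728, -0.219, -0.649, 1.158], [0.0, 0.0, 0.0, 1.0]]
caddy [([365.3, 273.5], 0.58)]
red_tab [([451.2, 190.6], 0.85)]
blue_tab [([382.3, 177.7], 0.9)]
yellow_tab [([303.6, 152.0], 0.63)]
top [[621.0, 0.0, 313.7], [0.0, 621.0, 238.0], [0.0, 0.0, 1.0]] [[0.021, -1.0, -0.021, 0.016], [-0.993, -0.018, -0.117, 0.598], [0.117, 0.024, -0.993, 0.772], [0.0, 0.0, 0.0, 1.0]]
caddy [([273.3, 285.0], 0.88)]
red_tab [([180.3, 240.4], 0.52)]
blue_tab [([259.3, 306.2], 0.65), ([274.4, 283.4], 0.41)]
yellow_tab [([342.1, 324.8], 0.81)]
wrist [[338.4, 0.0, 318.0], [0.0, 338.4, 242.4], [0.0, 0.0, 1.0]] [[0.439, 0.898, 0.0, -0.651], [0.856, -0.419, 0.303, -0.04], [0.272, -0.133, -0.953, 0.379], [0.0, 0.0, 0.0, 1.0]]
caddy []
red_tab []
blue_tab []
yellow_tab []
0.75
```

View pics/scene0.png

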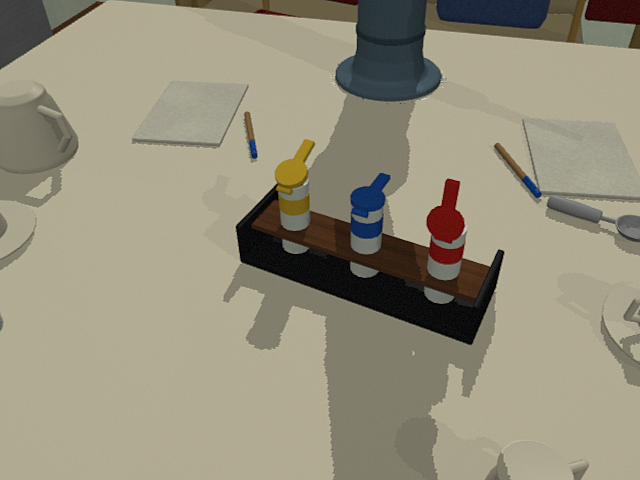

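View pics/top0.png

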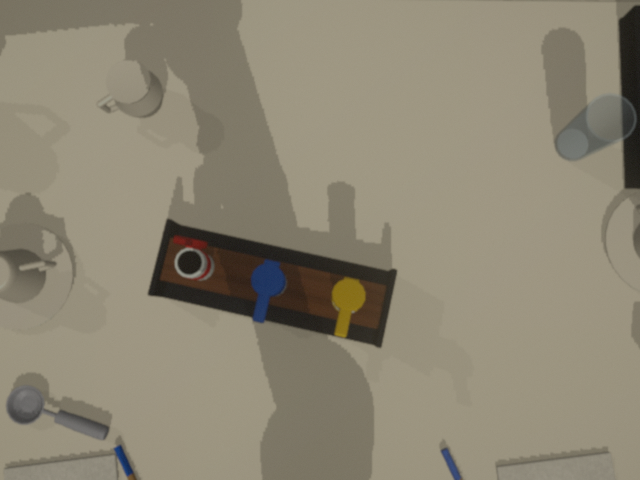

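```bash
cat > h.py <<'E'
from bench import *
import cv2,numpy as np
from scipy.optimize import least_squares
from scipy.spatial.transform import Rotation as R
def proj(P,p):
    T=p["camera_from_world"]; q=T[:3,:3]@P+T[:3,3]; q=p["K"]@q; return q[:2]/q[2]
def tri(obs):
    f=lambda P: np.concatenate([proj(P,camera_params(c))-u for c,u in obs])
    s=least_squares(f,[0.55,0,.1]); return s.x,np.round(s.fun,1)
E
python3 - <<'E'
from h import *
for n,s,t in [("red",[451.2,190.6],[180.3,240.4]),("blue",[382.3,177.7],[259.3,306.2]),("yellow",[303.6,152],[342.1,324.8]),("caddy",[365.3,273.5],[273.3,285])]:
    print(n,tri([("scene",s),("top",t)]))
E
```

```text
red (array([0.57641701, 0.16925615, 0.17116265]), array([-0.1,  0. , -0.1,  0. ]))
blue (array([0.50726351, 0.08766427, 0.12485814]), array([-1.3,  0.1, -1.3,  0.3]))
yellow (array([ 0.4889601 , -0.00904959,  0.13218157]), array([ 0.6, -0. ,  0.6, -0.2]))
caddy (array([5.37235746e-01, 8.10616015e-02, 4.27482172e-04]), array([ 0.5, -0. ,  0.5, -0.1]))
```

Red (+y end) stands open near the top view's (190,243). Blue is in the middle and shut, with its tab at (260,306). Yellow is at the -y end with its tab at (343,325), shut or slightly raised. Next I'll fit a joint model of the caddy and the cap angles.

```bash
cat >> h.py <<'E'
def model(v,i,a,d=(0,0,0)):
    # caddy x,y,yaw ; slot i (+1=+y); angle a ; point d in tab axes
    x,y,w=v; 
    lx=-36+56+0.0; h=np.array([20e-3,i*.095,.112])
    r=-.056+d[0]; n=.0045+d[2]
    p=h+np.array([r*np.cos(a)+n*np.sin(a), d[1], -r*np.sin(a)+n*np.cos(a)])
    return R.from_euler('z',w).apply(p)+[x,y,0]
E
python3 - <<'E'
from h import *
obs=[(1,"scene",[451.2,190.6]),(1,"top",[180.3,240.4]),(0,"scene",[382.3,177.7]),(0,"top",[259.3,306.2]),(-1,"scene",[303.6,152]),(-1,"top",[342.1,324.8])]
cad=[("scene",[365.3,273.5]),("top",[273.3,285])]
P={c:camera_params(c) for c in("scene","top")}
def f(s):
    v=s[:3];ang={1:s[3],0:s[4],-1:s[5]}
    o=[proj(model(v,i,ang[i]),P[c])-u for i,c,u in obs]+[(proj(np.array([v[0],v[1],0]),P[c])-u)/3 for c,u in cad]
    return np.concatenate(o)
s=least_squares(f,[.54,.08,-.1,1.5,0.05,.1],loss='soft_l1'); print(np.round(s.x,4)); print(np.round(f(s.x),1))
J=s.jac; print("sd",np.sqrt(np.diag(np.linalg.inv(J.T@J)))*2)
np.save("v.npy",s.x)
v=s.x[:3];ang={1:s.x[3],0:s.x[4],-1:s.x[5]}
col={1:(0,255,0),0:(0,255,255),-1:(255,0,255)}
for c,(x0,y0,w,h,k) in {"scene":(220,120,300,225,2.6),"top":(130,200,300,225,2.6)}.items():
    im=cv2.imread(f"pics/{c}0.png")[y0:y0+h,x0:x0+w]; im=cv2.resize(im,None,fx=k,fy=k,interpolation=cv2.INTER_CUBIC)
    for i in ang:
        pts=[(0,0,0)]+[(a,b,z) for a in(-.014,.016) for b in(-.007,.007) for z in (-.0035,.0035)]+[(.036+.0195*np.cos(t),.0195*np.sin(t),.0035) for t in np.linspace(0,6.28,24)]
        for p in pts:
            u=(proj(model(v,i,ang[i],p),P[c])-[x0,y0]+.5)*k
            cv2.circle(im,tuple(int(q) for q in u),2,col[i],-1)
    cv2.imwrite(f"pics/{c}_fit.png",im)
E
```

```text
[ 0.5398  0.0797 -0.1931  1.4557  0.1336  0.3039]
[-0.2  2.2  0.4  0.9 -2.2 -0.2 -0.1  1.8  1.6  0.1 -0.8 -1.2 -0.4  0.5
  0.5 -0.7]
sd [0.00375394 0.00140287 0.03947688 0.14488917 0.07930198 0.0703097 ]
```

```bash
python3 - <<'E'
import cv2,numpy as np
a=cv2.imread("pics/scene_fit.png");b=cv2.imread("pics/top_fit.png");print(a.shape,b.shape)
E
```

```text
(585, 780, 3) (585, 780, 3)
```

View pics/scene_fit.png

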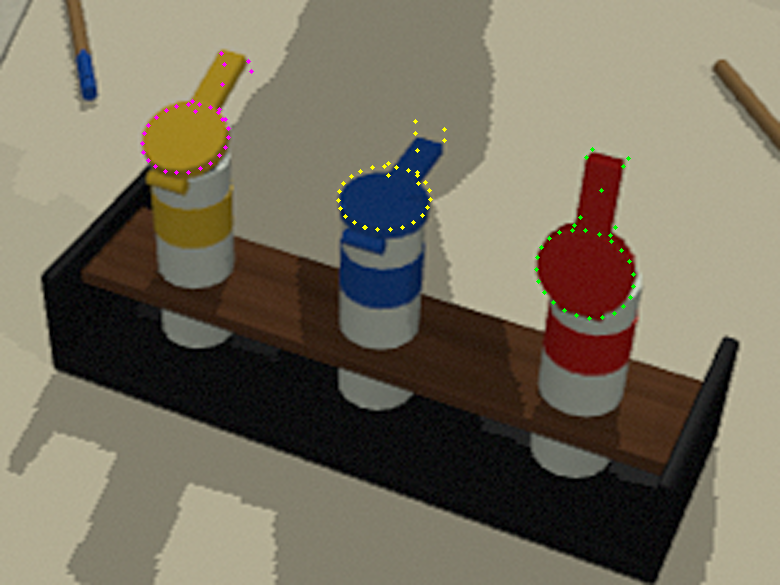

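View pics/top_fit.png

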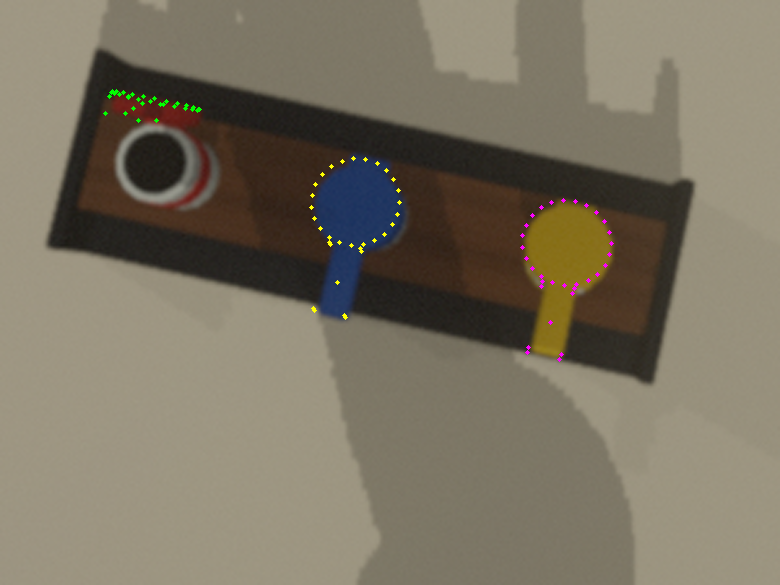

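```bash
cat > fit.py <<'E'
from h import *
P={c:camera_params(c) for c in("scene","top")}
S=lambda u:np.array(u)/2.6+[220,120]-.5
T=lambda u:np.array(u)/2.6+[130,200]-.5
E=lambda s:(-.014,s*.007,.0035)
C=(.036,0,.0035)
ob=[(0,"scene",S((418,139)),E(-1)),(0,"scene",S((442,150)),E(1)),(-1,"scene",S((222,52)),E(-1)),(-1,"scene",S((245,60)),E(1)),
(1,"scene",S((588,154)),E(-1)),(1,"scene",S((622,159)),E(1)),
(0,"top",T((320,314)),E(1)),(0,"top",T((347,320)),E(-1)),(-1,"top",T((533,350)),E(1)),(-1,"top",T((562,356)),E(-1)),
(0,"top",T((357,202)),C),(-1,"top",T((567,244)),C),(0,"scene",S((384,202)),C),(-1,"scene",S((186,138)),C),(1,"scene",S((586,270)),C)]
def f(s,full=False):
    v=s[:3];ang={1:s[3],0:s[4],-1:s[5]}
    sh={"scene":s[6:8],"top":s[8:10]}
    o=[proj(model(v,i,ang[i],d),P[c])+sh[c]-u for i,c,u,d in ob]
    rim=R.from_euler('z',v[2]).apply([0,.095,.112])+[v[0],v[1],0]
    o.append(proj(rim,P["top"])+sh["top"]-T((155,163)))
    return np.concatenate(o+[s[6:10]/1.5]+[[s[4]*50]])
s=least_squares(f,[.54,.08,-.19,1.5,0.0,.3,0,0,0,0],loss='soft_l1'); print(np.round(s.x,4)); print(np.round(f(s.x)[:-1],1))
J=s.jac; print("sd",np.round(np.sqrt(np.diag(np.linalg.inv(J.T@J))),4))
np.save("v.npy",s.x)
E
python3 fit.py; python3 - <<'E'
from h import *
s=np.load("v.npy");w=s[2]
for t in(45,60,75,90):
  for b in(0,np.pi):
    Rt=R.from_euler('z',w+0)*R.from_euler('y',-np.radians(t))*R.from_euler('x',np.pi)*R.from_euler('z',b)
    print(t,b,Rt.as_matrix()[:,2].round(2),end=' ')
    for p in(model(s[:3],0,0),model(s[:3],0,1.57)):
        print(inverse_kinematics(p-.03*Rt.as_matrix()[:,2],Rt.as_quat()),end=' ')
    print()
print(R.from_quat(read_tcp_rot()).as_matrix().round(2))
E
```

```text
[ 5.3920e-01  7.8800e-02 -1.9380e-01  1.4064e+00 -2.2100e-02  3.1100e-01
  2.0320e-01  3.1470e-01 -1.0000e-03 -1.8930e-01]
[-1.2 -0.   0.8 -1.2 -0.5  0.4  1.1  0.   0.1 -0.8  1.   1.  -1.  -0.1
  0.4  0.2 -0.8 -0.5  0.4 -0.1  0.2  1.7  0.7 -0.1  0.  -0.4 -0.5 -0.1
 -0.8  0.8 -0.2 -0.3  0.1  0.2 -0.  -0.1]
sd [1.5000e-03 1.2000e-03 6.3000e-03 3.4400e-02 2.0600e-02 2.4800e-02
 1.1127e+00 9.9230e-01 1.0707e+00 1.2889e+00]
45 0 [ 0.69 -0.14 -0.71] None [-1.5684606   0.02827141  1.14877901  2.43131265  1.52253361  0.39981946
  2.71420034] 
45 3.141592653589793 [ 0.69 -0.14 -0.71] None [-0.85513009  0.03349728  0.40081308  2.41074542  1.50388468  0.43194026
 -0.42706841] 
60 0 [ 0.85 -0.17 -0.5 ] None None 
60 3.141592653589793 [ 0.85 -0.17 -0.5 ] None None 
75 0 [ 0.95 -0.19 -0.26] None None 
75 3.141592653589793 [ 0.95 -0.19 -0.26] None None 
90 0 [ 0.98 -0.19 -0.  ] None None 
90 3.141592653589793 [ 0.98 -0.19 -0.  ] None None 
[[-0.9   0.44  0.  ]
 [ 0.44  0.9   0.  ]
 [-0.    0.   -1.  ]]
```

The fit closes within about 1 px: red is at about 1.41, blue at about 0 and yellow at about 0.31. A tilted tool isn't reachable here, so I'll keep the tool vertical. For red, I'll push the closed fingers from behind along the hinge arc. For blue, I'll pinch the tab and carry it around the arc.

```bash
cat >> h.py <<'E'
try:
    s=np.load("v.npy"); V=s[:3]; W=s[2]
except Exception: pass
Q=(R.from_euler('z',W)*R.from_euler('x',np.pi)*R.from_euler('z',np.pi)).as_quat()
def W2(i,hx,hz,y=0):  # hinge-relative (caddy axes) -> world
    return R.from_euler('z',W).apply([.020+hx,i*.095+y,.112+hz])+[V[0],V[1],0]
E
python3 - <<'E'
from h import *
for i,hx,hz in[(1,.025,.12),(1,.025,.07),(1,-.045,.03),(0,-.056,.02),(0,0,.075),(0,-.056,.08),(0,-.10,.12)]:
    p=W2(i,hx,hz); print(p.round(3),inverse_kinematics(p,Q))
# go above behind red
move_gripper(0.0)
move_ptp(W2(1,.030,.14),Q)
print(read_time_s(),read_eef_pos(),read_finger_gap(),read_ft_force())
im=read_camera("scene"); cv2.imwrite("pics/s1.png",im[:,:,::-1])
im=read_camera("wrist"); cv2.imwrite("pics/w1.png",im[:,:,::-1])
E
```

```text
[0.602 0.163 0.232] [-0.57418384  0.35668209  0.30145448  1.69495611 -0.11614845  1.10749763
  1.13843892]
[0.602 0.163 0.182] [-0.56259962  0.40822194  0.28880875  1.73720806 -0.13346326  1.01536109
  1.15132429]
[0.533 0.177 0.142] [-0.61915855  0.34728043  0.26468061  1.91579332 -0.1145563   0.89292254
  1.07943798]
[0.504 0.086 0.132] [-0.58923684  0.28124972  0.38410793  2.04449795 -0.14009982  0.84027829
  1.25198431]
[0.559 0.075 0.187] [-0.55865042  0.30193428  0.41216588  1.88415125 -0.1435245   0.98423018
  1.29362917]
[0.504 0.086 0.192] [-0.6152572   0.19090635  0.40440013  2.00116392 -0.09085095  0.96652599
  1.21128333]
[0.461 0.094 0.232] [-0.67372501  0.05081966  0.39803332  2.05162336 -0.02278988  1.04322938
  1.11233772]
3.4333 [0.60599084 0.1645087  0.25184609] 0.00018097151540167215 [0.77473028 0.03072706 0.28970963]
```

View pics/s1.png

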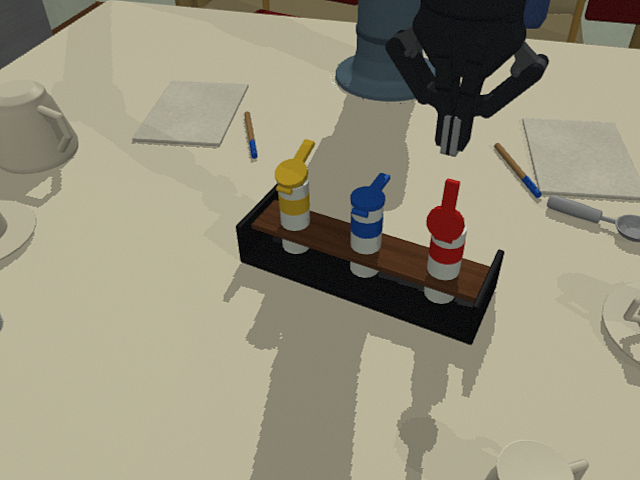

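View pics/w1.png

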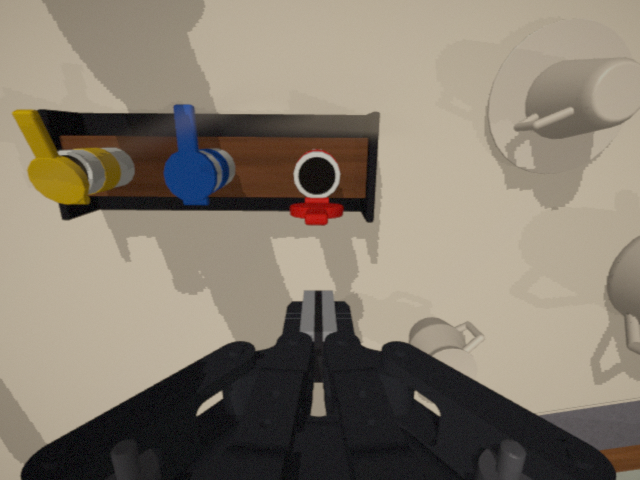

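The wrist view shows the finger (318,300) lined up behind the red cap (317,215), with the yaw parallel to the caddy. Now I'll push red along the arc.

```bash
python3 - <<'E'
from h import *
def corner(hx,hz): return W2(1,hx+.011,hz+.019)
movel(corner(.016,.050),Q,speed=.15)
f0=np.array(read_ft_force()); print("down",read_time_s(),f0.round(1))
for a in np.arange(1.5,.14,-.12):
    r=.056;n=.0075
    movel(corner(-r*np.cos(a)+n*np.sin(a), r*np.sin(a)+n*np.cos(a)),Q,speed=.06)
    f=np.array(read_ft_force())-f0; print(round(a,2),f.round(1),np.array(read_eef_pos())[2].round(4))
    if np.linalg.norm(f)>25: print("STOP");break
print(read_time_s())
im=read_camera("scene"); cv2.imwrite("pics/s2.png",im[100:325,220:520,::-1].repeat(2,0).repeat(2,1))
E
```

```text
down 4.1583 [-0.1  0.6  0.8]
1.5 [ 0.2 -0.3 -0.5] 0.1887
1.38 [ 0.5 -0.  -0.2] 0.1873
1.26 [0.2 0.  0. ] 0.1863
1.14 [ 1.  -0.7 -1.5] 0.1848
1.02 [ 0.1 -0.9 -0.7] 0.1823
0.9 [ 0.5 -0.7 -0.3] 0.1792
0.78 [-0.6  0.5 -0.4] 0.1753
0.66 [ 0.1 -0.8 -2.1] 0.1708
0.54 [ 0.3 -0.3 -0.3] 0.1657
0.42 [ 1.2 -1.  -1.1] 0.1601
0.3 [ 0.2 -1.4 -2. ] 0.1541
0.18 [ 0.6  0.6 -0.8] 0.1478
7.475
```

View pics/s2.png

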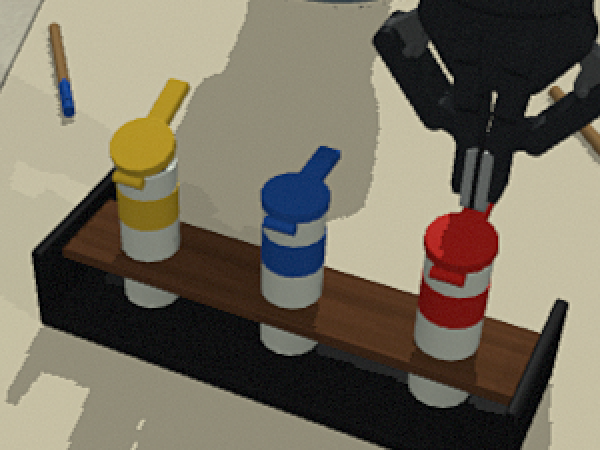

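The red cap is now nearly flat under the fingertips at (475,215). Next I'll press it down with force checks.

```bash
python3 - <<'E'
from h import *
p=np.array(read_eef_pos()); f0=np.array(read_ft_force())
z=p[2]; tgt=W2(1,-.056+.011,.0075+.019); 
for k in range(14):
    z-=.0015
    movel([tgt[0],tgt[1],z],Q,speed=.04); pause(.05)
    f=np.array(read_ft_force())-f0; print(round(z-.019,4),np.array(read_eef_pos())[2].round(4),f.round(1))
    if f[2]>10: break
pause(.2); print(np.array(read_ft_force())-f0)
movel([tgt[0],tgt[1],.19],Q,speed=.2)
print(read_time_s())
im=read_camera("scene"); cv2.imwrite("pics/s3.png",im[100:325,220:520,::-1].repeat(2,0).repeat(2,1))
print(tip_of("scene","red_tab")[:1],"model shut",proj(model(V,1,0),camera_params("scene")))
E
```

```text
0.1276 0.1465 [-0.3  0.6  0.2]
0.1261 0.145 [-1.   0.2  1.4]
0.1246 0.1435 [-1.1  0.4  1.5]
0.1231 0.1419 [-0.   0.1  1.5]
0.1216 0.1405 [-0.4  0.   0.6]
0.1201 0.1395 [-1.1  0.4  4.7]
0.1186 0.139 [-3.8 -0.6  9.5]
0.1171 0.1387 [-6.  -1.2 15.8]
[-5.84862057 -0.48558477 16.14947156]
10.5417
[{'at': [463.1, 204.9], 'confidence': 0.66}] model shut [459.87095998 204.03316304]
```

View pics/s3.png

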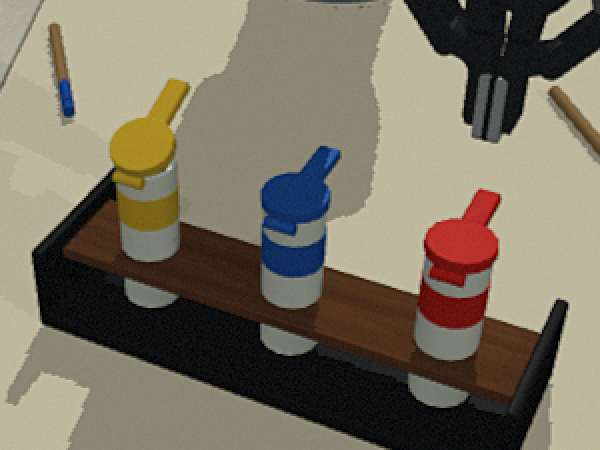

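Red stopped hard at a tip height of 0.1195 m with 16 N, which matches the expected 0.120 m for a shut cap. In the picture its tab (485,210) lies like blue's (320,165). Now blue.

```bash
python3 - <<'E'
from h import *
def T(a,up=.010): return W2(0,-.056*np.cos(a)+.0045*np.sin(a),.056*np.sin(a)+.0045*np.cos(a)+up)
move_ptp(T(0,.08),Q)
move_gripper(.045,20)
f0=np.array(read_ft_force())
im=read_camera("wrist"); cv2.imwrite("pics/w4.png",im[:,:,::-1])
movel(T(0),Q,speed=.12)
f=np.array(read_ft_force())-f0; print(read_time_s(),f.round(1))
move_gripper(.0,20)
g=read_finger_gap(); print("gap",g,read_time_s())
im=read_camera("wrist"); cv2.imwrite("pics/w5.png",im[:,:,::-1])
im=read_camera("scene"); cv2.imwrite("pics/s5.png",im[100:325,220:520,::-1].repeat(2,0).repeat(2,1))
E
```

```text
12.3917 [-0.1 -0.6  0.4]
gap 0.013174247369452514 12.7667
```

View pics/w5.png

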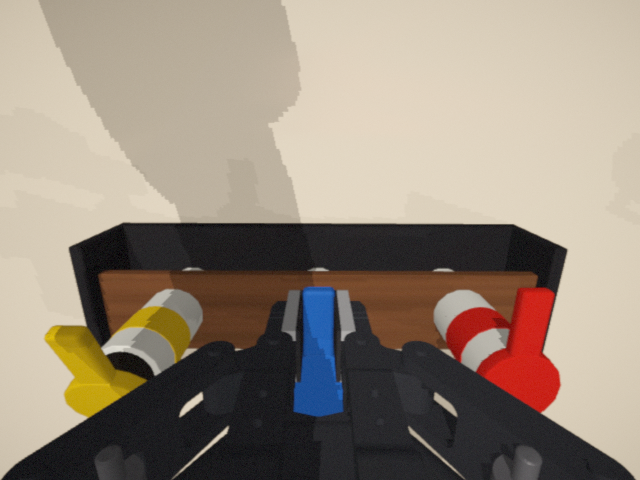

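View pics/s5.png

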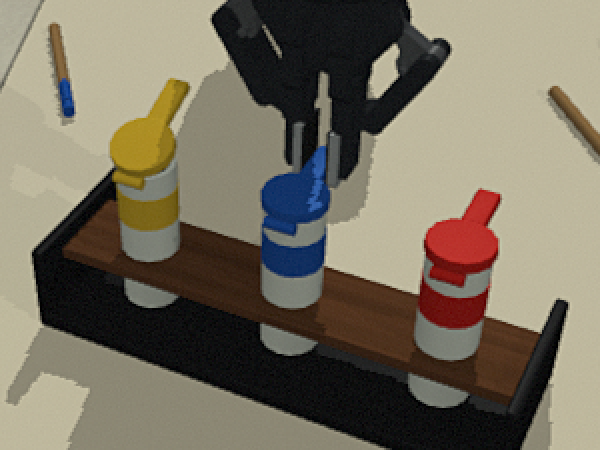

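The blue tab (318,330) is held between the pads and the gap reads 13 mm against an expected 14. Next is the arc up to vertical.

```bash
python3 - <<'E'
from h import *
def T(a,up=.010): return W2(0,-.056*np.cos(a)+.0045*np.sin(a),.056*np.sin(a)+.0045*np.cos(a)+up)
f0=np.array(read_ft_force())
for a in np.linspace(0,1.57,13)[1:]:
    movel(T(a),Q,speed=.06); f=np.array(read_ft_force())-f0
    print(round(a,2),f.round(1),round(read_finger_gap(),4))
    if np.linalg.norm(f)>30: print("STOP");break
print(read_time_s())
im=read_camera("scene"); cv2.imwrite("pics/s6.png",im[60:285,220:520,::-1].repeat(2,0).repeat(2,1))
im=read_camera("wrist"); cv2.imwrite("pics/w6.png",im[:,:,::-1])
E
```

```text
0.13 [ 2.1  1.5 -3.5] 0.0135
0.26 [ 3.   1.5 -4.9] 0.0133
0.39 [ 1.7  3.1 -5.5] 0.0133
0.52 [ 0.9  3.1 -5.6] 0.0133
0.65 [ 0.2  3.9 -5.1] 0.0133
0.78 [-0.   3.8 -4.4] 0.0131
0.92 [-1.2  2.1 -5.1] 0.0132
1.05 [-1.3  3.1 -3.3] 0.013
1.18 [-0.6  3.3 -3.1] 0.0136
1.31 [-2.   3.2 -1.5] 0.0129
1.44 [-2.7  2.8 -2.1] 0.0133
1.57 [-1.   3.7 -0.6] 0.0134
16.1667
```

View pics/s6.png

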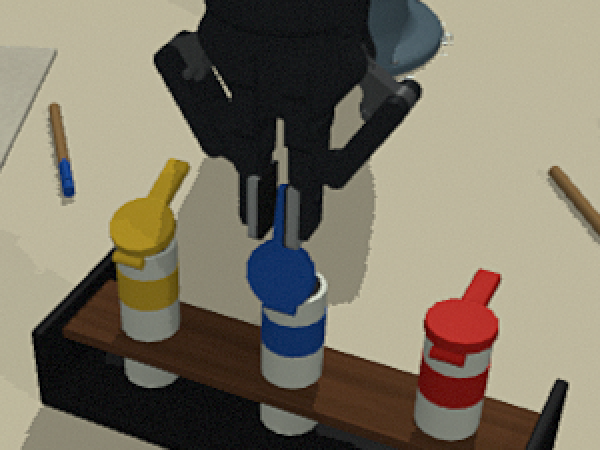

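View pics/w6.png

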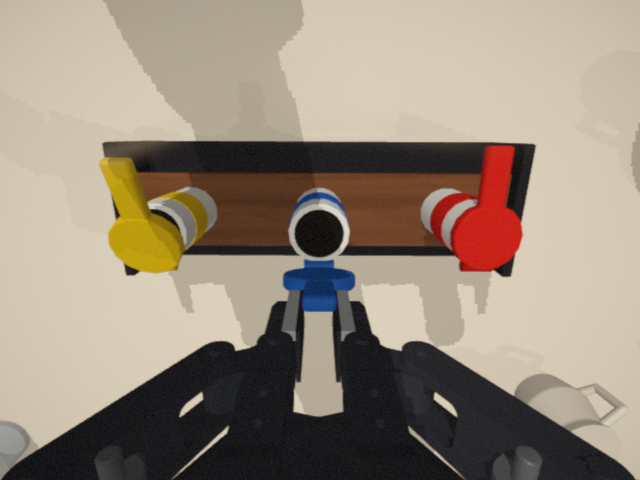

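Blue now stands upright: its round cap is at (282,270) in the scene crop and edge-on at (318,280) in the wrist view. I'll release it, rise clear and check all three caps.

```bash
python3 - <<'E'
from h import *
move_gripper(.045,20)
p=np.array(read_eef_pos()); movel(p+[0,0,.09],Q,speed=.15)
movel([.42,-.05,.33],speed=.25) if 0 else None
move_j([-1.213, 0.383, 0.044, 1.598, -0.018, 1.161, -0.05])
print(read_time_s())
for c in("scene","top"):
    im=read_camera(c); cv2.imwrite(f"pics/{c}7.png",im[:,:,::-1]); pc=camera_params(c)
    for i,n in((1,"red"),(0,"blue"),(-1,"yellow")):
        print(c,n,[(np.round(d["at"],1).tolist(),round(d["confidence"],2)) for d in tip_of(c,n+"_tab")[:1]],[(a,proj(model(V,i,a),pc).round(1).tolist()) for a in(0,.31,1.41,1.57,1.7)])
a=cv2.imread("pics/scene7.png")[120:345,220:520];b=cv2.imread("pics/top7.png")[200:400,130:430]
cv2.imwrite("pics/s7c.png",cv2.resize(a,None,fx=2.6,fy=2.6,interpolation=cv2.INTER_CUBIC))
cv2.imwrite("pics/t7c.png",cv2.resize(b,None,fx=2.6,fy=2.6,interpolation=cv2.INTER_CUBIC))
print(read_time_s())
E
```

```text
19.5167
scene red [([462.1, 202.1], 0.83)] [(0, [459.9, 204.0]), (0.31, [460.8, 193.6]), (1.41, [451.0, 191.0]), (1.57, [448.1, 195.9]), (1.7, [445.6, 200.8])]
scene blue [([366.8, 163.2], 0.81)] [(0, [379.6, 181.9]), (0.31, [378.9, 171.5]), (1.41, [362.5, 167.1]), (1.57, [358.9, 171.5]), (1.7, [355.9, 176.0])]
scene yellow [([305.2, 153.1], 0.79)] [(0, [306.8, 161.8]), (0.31, [304.7, 151.5]), (1.41, [283.0, 145.7]), (1.57, [278.9, 149.7]), (1.7, [275.6, 153.8])]
top red [([179.4, 292.9], 0.9)] [(0, [180.8, 292.0]), (0.31, [178.2, 288.1]), (1.41, [180.9, 244.2]), (1.57, [182.9, 236.2]), (1.7, [184.7, 229.9])]
top blue [([266.0, 266.6], 0.67)] [(0, [260.4, 309.6]), (0.31, [259.6, 306.0]), (1.41, [265.9, 262.6]), (1.57, [267.7, 254.5]), (1.7, [269.3, 248.1])]
top yellow [([343.1, 322.9], 0.87)] [(0, [340.9, 327.3]), (0.31, [342.0, 324.1]), (1.41, [352.0, 281.3]), (1.57, [353.7, 273.1]), (1.7, [355.0, 266.6])]
19.9167
```

View pics/s7c.png

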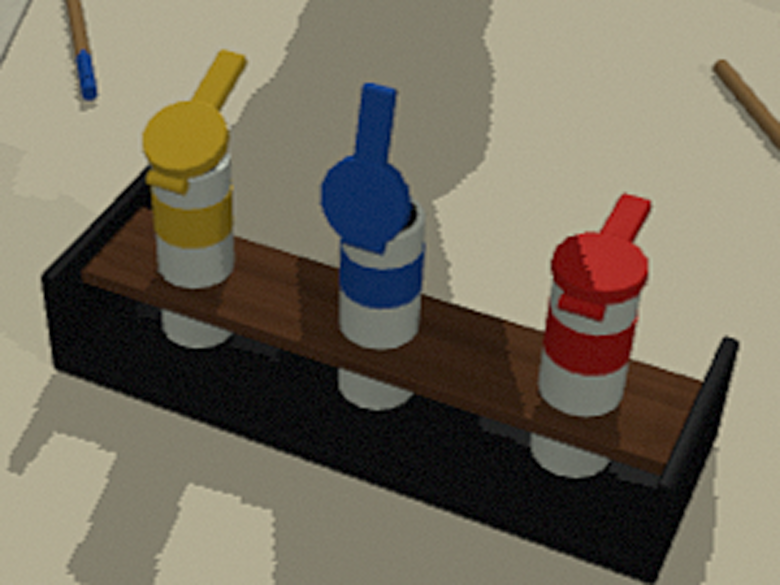

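View pics/t7c.png

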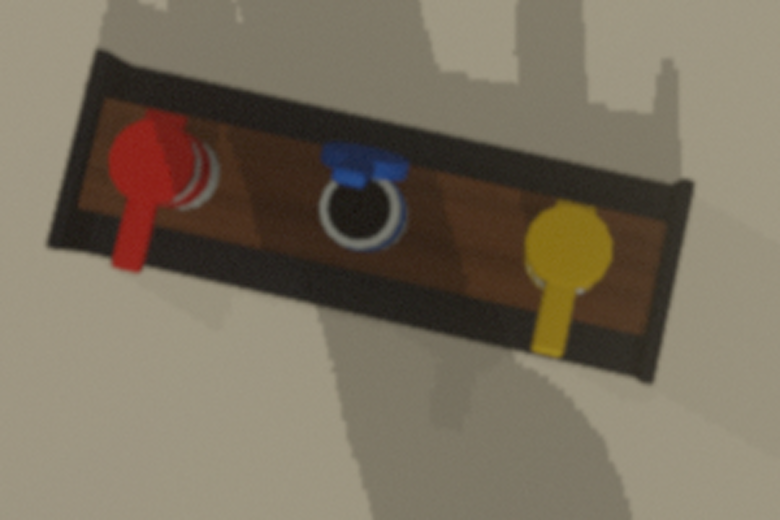

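```bash
python3 - <<'E'
from h import *
P={c:camera_params(c) for c in("scene","top")}
S=lambda u:np.array(u)/2.6+[220,120]-.5
T=lambda u:np.array(u)/2.6+[130,200]-.5
sh={"scene":s[6:8],"top":s[8:10]}
def fit(obs,i):
    g=lambda a: np.concatenate([proj(model(V,i,a[0],d),P[c])+sh[c]-u for c,u,d in obs])
    r=least_squares(g,[1.4 if i==0 else .1],loss='soft_l1'); return r.x.round(3), r.fun.round(1)
E=lambda q,z=.0035:(-.014,q*.007,z)
o=[("scene",S((364,86)),E(-1)),("scene",S((396,92)),E(1)),("scene",S((366,198)),(.036,0,.0035)),("top",T((350,179)),(-.014,0,0))]
print("blue corners",fit(o[:3],0),fit(o[3:],0),fit(o,0))
print("red",fit([("scene",S((624,196)),E(-1)),("scene",S((650,206)),E(1)),("top",T((113,266)),E(1)),("top",T((141,271)),E(-1))],1))
print("blue start shut ref",fit([("scene",S((418,139)),E(-1)),("scene",S((442,150)),E(1)),("top",T((320,314)),E(1)),("top",T((347,320)),E(-1))],0))
E
```

```text
blue corners (array([1.301]), array([-0. , -0.9,  0.1, -0. , -1.2,  2.1])) (array([1.337]), array([-1. , -0.1])) (array([1.323]), array([-0.7, -0.4, -0.5,  0.5, -1.4,  2.4, -1.2,  0.8]))
red (array([-0.041]), array([-1.6,  0.3,  0.7, -0.2, -1.1,  0.8, -0.1,  1.5]))
blue start shut ref (array([-0.036]), array([-1.2,  0.6,  0.7, -0.6, -1. , -0. ,  0.5,  0.3]))
```

Red matches the shut reference (-0.04 against -0.036). Blue was left at about 1.33, short of upright. I'll nudge it from the robot's side with closed fingers to the upright position.

```bash
python3 - <<'E'
from h import *
def C(hx,hz): return W2(0,hx-.011,hz+.019)   # +x lower corner of the finger
move_gripper(0.0,20)
move_ptp(C(-.045,.11),Q)
movel(C(-.045,.050),Q,speed=.15)
f0=np.array(read_ft_force())
for hx in(-.02,-.012,-.006,0.0,.001):
    movel(C(hx,.050),Q,speed=.08); print(hx,(np.array(read_ft_force())-f0).round(1),np.round(np.array(read_eef_pos())-C(hx,.05),4))
movel(C(-.06,.050),Q,speed=.15)
print(read_time_s())
move_j([-1.213, 0.383, 0.044, 1.598, -0.018, 1.161, -0.05])
for c in("scene","top"):
    im=read_camera(c); cv2.imwrite(f"pics/{c}8.png",im[:,:,::-1]); pc=camera_params(c)
    print(c,[(np.round(d["at"],1).tolist(),round(d["confidence"],2)) for d in tip_of(c,"blue_tab")[:1]],[(a,proj(model(V,0,a),pc).round(1).tolist()) for a in(1.3,1.41,1.57,1.7)])
a=cv2.imread("pics/scene8.png")[120:345,220:520];b=cv2.imread("pics/top8.png")[200:400,130:430]
cv2.imwrite("pics/s8c.png",cv2.resize(a,None,fx=2.6,fy=2.6,interpolation=cv2.INTER_CUBIC))
cv2.imwrite("pics/t8c.png",cv2.resize(b,None,fx=2.6,fy=2.6,interpolation=cv2.INTER_CUBIC))
print(read_time_s())
E
```

```text
-0.02 [-0.4  1.6 -0.5] [ 0.0006 -0.0002  0.0004]
-0.012 [-0.5  0.6 -0.5] [ 0.0002 -0.0001  0.    ]
-0.006 [-0.3  0.4  0.1] [ 0.0003 -0.0001  0.    ]
0.0 [0.  0.7 0.1] [ 0.0005 -0.0002  0.0001]
0.001 [0.1 0.2 0.5] [ 0. -0.  0.]
24.95
scene [([358.1, 169.0], 0.59)] [(1.3, [364.9, 164.8]), (1.41, [362.5, 167.1]), (1.57, [358.9, 171.5]), (1.7, [355.9, 176.0])]
top [([267.2, 252.3], 0.66)] [(1.3, [264.7, 268.2]), (1.41, [265.9, 262.6]), (1.57, [267.7, 254.5]), (1.7, [269.3, 248.1])]
27.1
```

View pics/s8c.png

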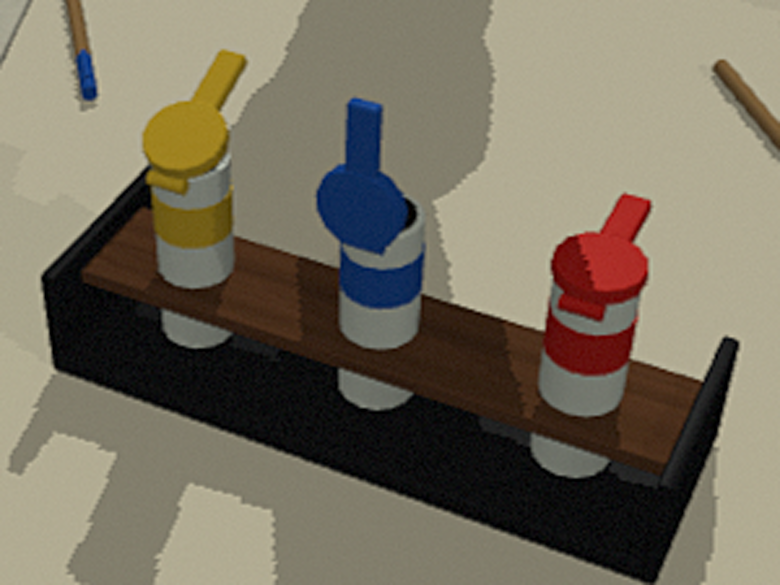

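View pics/t8c.png

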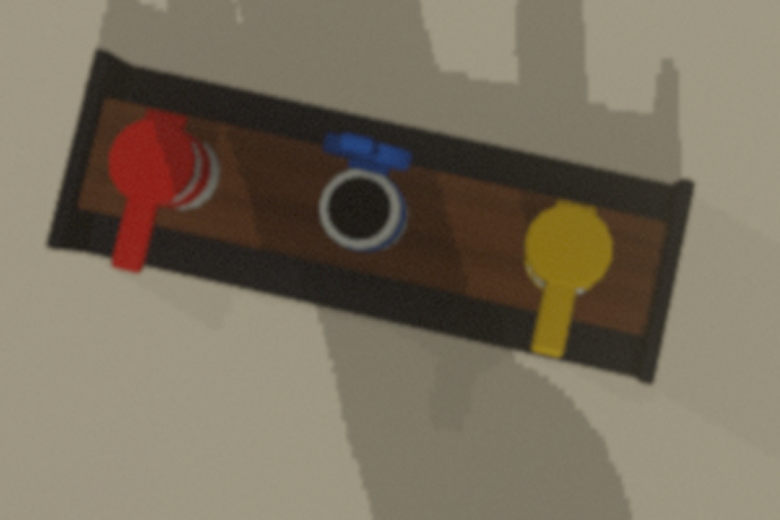

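Blue now reads about 1.55 in both views: scene (358,169) and top (267,252), against (359,171) and (268,254) for upright. Red is shut and yellow's tab is unmoved at crop (232,55). Handing in.

```bash
python3 - <<'E'
from bench import *
print(read_time_s()); sign_off()
E
```

```text
27.1
the job is handed in; nothing more can be done
```

The red cap is shut, the blue cap stands upright, and yellow was never touched. I handed the job in at 27.1 s of the 43 s allowed; the hand-in call gives no verdict.

- **Red, done first:** I pushed the cap over from behind with closed fingers, then pressed it down to a firm stop at about 16 N. The fingertips stopped at 0.1195 m, where about 0.120 m is expected for a shut cap. The camera fit gave -0.04 rad, the same as the shut blue cap had read at the start.
- **Blue:** I gripped the tab and carried it round the hinge arc. After release it read only about 1.33 rad, although I had aimed for 1.57. I didn't find out why it fell short. A nudge with closed fingers brought it up. By eye from the network's tab points in both cameras it is at about 1.55 rad; I did not refit the corner points after the nudge.
- **Yellow:** It still looked the same in the last pictures, at about 0.31 rad. The network's points for it, last taken before the blue nudge, had moved by no more than 2 px.

The wrist force changed by less than 20 N at every check. The arm went back to its start pose, touching nothing, before I handed in.

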